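Open the polish bottle in the stock chest's drawer

ROBOT

A 6-joint arm with a two-finger parallel gripper is mounted at the origin on the work surface. World frame = base frame: x ahead of the robot, y to its left, z up, the work surface at z = 0. Lengths are in m, angles in degrees, forces in N, time in s.
With the tool pointing down it reaches from about 0.25 to 0.725 m from the base axis. Payload 9.7 kg.
Tool frame: the origin (TCP) lies midway between the tips of the shut fingers; the grasp point (between the pads) lies 19 mm behind it; z points along the fingers, y is the line along which they close (so a half turn about z gives the same grasp; the last joint's range is limited). The gripper opens to 85 mm and grips with 20 to 120 N. Pads are 22 mm wide; open, the fingers measure 114 mm over their backs; the gripper's body (76 mm by 85 mm) begins 54 mm behind the grasp point. The pads swing forward as they close: fully open they stand 13 mm farther back than shut.
Start: joints at [-71.792, 4.979, 10.078, 95.1, 0, 90], TCP at [0.172, -0.522, 0.231] pointing down, gripper open.
Joint ranges: [-179.16, 179.16], [-48.56, 103.87], [-65.8, 70.77], [-126.05, 130.52], [-82.76, 87.17], [-180, 180]. Speed limits (degrees/s): [127.2, 127.2, 147.25, 180, 180, 180].

INTERFACE

Orientations are given as [roll, pitch, yaw] about the fixed x, y, z axes, in that order (R = Rz(yaw) Ry(pitch) Rx(roll)).
In Python, from workcell import bot gives the robot as it stands.
- The arm moves only by the shell command python3 -m crank 'ROWS' [FORCE]. ROWS is JSON, a list of rows, each an object with "gripper": the finger opening in mm, from 0 to 85.4; "travel": the shift along the tool's x, y, z in mm, a list of three; "twist": the turn, a rotation vector about the tool's x, y, z in rad, a list of three. In form: [{"gripper": gripper, "travel": [tx, ty, tz], "twist": [rx, ry, rz]}, ...]. A call has 1 to 12 rows; each row shifts and turns the commanded pose from where the row before left it, along the tool's axes as they then stand; what a row does not reach is not made up. A row lasts 1/8 s, in which the tool goes at most 62.5 mm and 10.7 degrees, less where a joint would pass 70% of its speed; a pose out of reach is approached as far as the arm can. A call is refused whole if a number of a shift passes 62.5 or a number of a turn 0.188, either way. A call with a gripper value outside its range is refused whole. The fingers move at their own pace and stop on an object; FORCE is the grip in N (left out, the last holds). Time passes only in rows, so rows that do not move let the fingers close. It gives the time, the measured TCP pose, the force, the opening and the grip force at its end, in the units of the state.
- bot.get_obs(): the state, without advancing time (a new reading comes with each control period).
- bot.camera(name): name is "scene" or "top" or "wrist"; returns the picture (480x640x3 uint8, red, green, blue); there is no depth.
- bot.calibration(name): a dict with "vfov" (degrees; the focal length in pixels is half the picture's height over the tangent of half this angle, whatever the lens; pixels are square), "cx", "cy" (the principal point, pixels), "camera_from_world" (4x4, takes a point from world to camera coordinates). Camera axes: x right, y down, z forward; pixel columns grow to the right and rows downward; lengths in m; the calibration is good to about 2 mm. A picture is of the moment at which its call begins: read the wrist's pose just before it. calibration takes no time and is no camera call; for the wrist camera it gives the pose at the moment of the call.
- bot.job_done(): hands the job in; it is judged then, once.
The state is a dict: "time": time; "q": joint angles; "qd": joint speeds; "joint_efforts": joint torques, N m; "ee_pos": TCP position; "tcp_rot": TCP orientation; "wrist_force": force on the tool from outside, world axes, zero at the start; "torque": the same for the moment, N m; "opening": finger opening in m; "grasp_force": force on a finger pad.
Only numpy, scipy, OpenCV 4.12 (cv2) and the standard library are available. Lean on these libraries where they do the work, as an engineer would, in place of code of your own. Each camera call takes 0.05 s, during which the arm holds its last target. There are 200 camera calls.

TASK

At the craft stall, pull the drawer of the small stock chest all the way out to its stop, then open the polish bottle that stands in it: press its red safety cap down, keep it pressed while you twist it anticlockwise (seen from above) until it comes free, and lift it off. Finish while still holding the cap, upright, still and straight above the open bottle with some 5 to 10 cm of air between them, the drawer left fully out. Leave the goods on the stall where they are.

Things in the scene. Friction and masses are not known exactly. Their poses are not given: they have to be found in the camera images.
- chest: The fixed stock chest: a brown wooden box 270 mm deep (its x), 250 wide, 145 high, with one drawer of darker wood and gift boxes and a peg board (together up to 210 mm high) fixed on the rear of its top; origin at the middle of its front's lower edge; x points from its front to its back, the front facing the robot (turned up to 0.2 rad).
- drawer (a joint): How far the chest's drawer is pulled out, in m: 0 shut, 0.18 fully out at its stop. It slides level out of the chest's front, along the chest's -x, with about 3 N of friction, and stays where it is left. Its side walls are low (tops 56 mm above the table), its front panel reaches 129 mm above the table.
- handle (a point): Middle of the drawer's brass bar handle: a level round bar along this point's y, 110 mm long, about 10 mm thick, 110 mm above the table, 35 mm in front of the drawer front (a finger fits behind it), free from above. Its x axis points into the chest, so the drawer opens along its -x; z is up. It moves with the drawer.
- mouth (a point): Centre of the top of the bottle's neck, 97 mm above the table, 119 mm along +x of the handle on the drawer's middle line; moves with the drawer; axes as the handle's. The bottle is dark green, 72 mm across, fixed in the drawer, hidden in the chest while shut, its axis 96 mm in front of the chest when fully out. A sprung black seal in the mouth pushes the cap up.
- cap_mid (a point): Centre, half-way up, of the loose red ribbed safety cap: round, 52 mm across, 34 mm high, about 30 g, white stroke on top. The upper 18 mm is solid, the lower 16 mm a hollow skirt of nearly the same width. z up along its axis. While locked, its x axis is the mouth's and this point is 6.5 mm above the mouth.
- cap_base (a point): Centre of the cap's underside, 17 mm below its middle. While locked it is 12 mm above the bottle's shoulder (26 mm from the axis, sloping out and down). Pressing takes 6 N to start, 10 N at 5 mm; it bottoms at 5.5 mm. From 3.5 mm down it can turn, anticlockwise from above only; from about 45 degrees it lifts off, a stop ends the turn at about 77; 60 is a good turn.
- mill_dark: bystander: dark brown pepper mill, 52 mm across, 128 high, on the table to the left (+y); origin at the centre of its underside
- mill_bone: bystander: cream pepper mill, 52 mm across, 128 high, on the table to the right of the chest; origin at the centre of its underside
- vase: bystander: cream vase with a mushroom-shaped stopper, 68 mm across, 144 high, on the table to the left; origin at the centre of its underside
- horn_cup: bystander: brown horn cup, 70 mm across, 85 high, on the table to the left of the chest; origin at the centre of its underside
- trinket: bystander: violet box 73 x 53 x 40 mm on the table to the right (-y); origin at the centre of its underside
- bowl: bystander: dark wooden bowl, 90 mm across, 40 high, on the table to the right (-y); origin at the centre of its underside

How it is judged:
By the outcome, as a careful person would: the job done as asked, in the order asked, and still so for the second after the job is handed in, while the arm keeps its last pose, push and grip.
It also fails if it takes over 54 s, if anything falls off the work surface, if the arm or the gripper's body presses on something with over 40 N, if the wrist force passes 120 N, or if a joint passes its speed limit or range.

## Working session

There is one attempt and no reset: what is moved stays moved. The work goes in short steps, Python scripts to look and compute and a shell command to move; the robot and the scene stay as the last step left them, time stands still between calls to the robot, and variables do not carry over. Pictures are saved under pics/ and viewed, at most 10 in all, crops included, and the job is handed in when it is done.

```bash
mkdir -p pics; ls
python3 - <<'E'
from workcell import bot
import cv2,numpy as np
o=bot.get_obs();print(o)
for n in("scene","top"):
    im=bot.camera(n);cv2.imwrite(f"pics/{n}0.png",im[:,:,::-1]);c=bot.calibration(n);print(n,c)
print(bot.calibration("wrist"))
E
```

```text
pics
{'time': 0.0, 'q': array([-7.17923723e+01,  5.01277963e+00,  1.00349209e+01,  9.50986108e+01,
       -3.76570973e-04,  9.00018884e+01]), 'qd': array([ 0.03492373,  0.02995816, -0.01946625,  0.07311979,  0.03705726,
        0.02074728]), 'joint_efforts': array([-4.26593382e-03, -5.20399153e+01,  4.64793098e+01,  1.63938623e-02,
       -1.89421162e-04,  4.77150820e-06]), 'ee_pos': array([ 0.17178405, -0.52225581,  0.23057112]), 'tcp_rot': array([-1.79923530e+02,  3.79091022e-04,  1.82057397e+01]), 'wrist_force': array([-0.01022099,  0.19861726, -0.46133115]), 'torque': array([-0.00583804,  0.01059391,  0.01654159]), 'grasp_force': 0.0, 'opening': 0.08520027382411106}
scene {'vfov': 56.0916606386598, 'cx': 315.0177825767141, 'cy': 245.17736065549548, 'camera_from_world': array([[-1.74275625e-02,  9.99612281e-01,  2.17155966e-02,
         7.51966099e-03],
       [ 5.78871279e-01,  2.77961102e-02, -8.14945040e-01,
        -2.54666988e-01],
       [-8.15232680e-01, -1.63197047e-03, -5.79131258e-01,
         1.68112475e+00],
       [ 0.00000000e+00,  0.00000000e+00,  0.00000000e+00,
         1.00000000e+00]])}
top {'vfov': 44.24961052998185, 'cx': 318.71729536888034, 'cy': 236.83715469414062, 'camera_from_world': array([[ 0.05196401, -0.99864355,  0.00328598, -0.01653334],
       [-0.97596742, -0.05148081, -0.21174825,  0.59929914],
       [ 0.21163019,  0.00779628, -0.97731872,  1.30547031],
       [ 0.        ,  0.        ,  0.        ,  1.        ]])}
{'vfov': 69.45252998518284, 'cx': 322.77384622369135, 'cy': 240.0434709386811, 'camera_from_world': array([[ 0.31179964, -0.95014433, -0.00259605, -0.54960559],
       [-0.90752648, -0.29862108,  0.29533226, -0.03759088],
       [-0.28138351, -0.08972851, -0.95539108,  0.38060558],
       [ 0.        ,  0.        ,  0.        ,  1.        ]])}
```

View pics/top0.png

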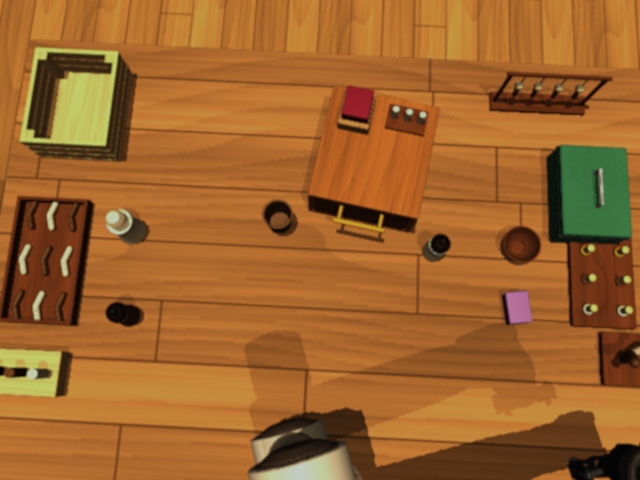

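View pics/scene0.png

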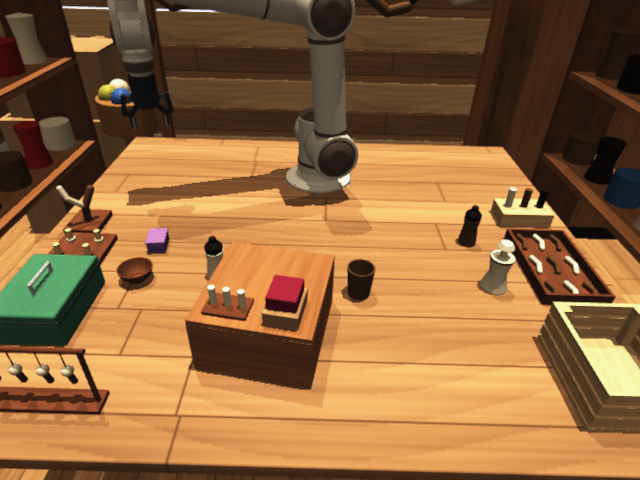

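The top view shows the chest with its front top edge from about (310,195) to (415,222) and the brass handle near (360,225). The horn cup is at (280,217) and the cream mill at (437,246). I'll zoom in on the handle.

```bash
cat > h.py <<'E'
import numpy as np,cv2
from workcell import bot
def ray(c,uv):
    f=240/np.tan(np.radians(c["vfov"]/2));T=c["camera_from_world"];R=T[:3,:3]
    d=R.T@np.array([(uv[0]-c["cx"])/f,(uv[1]-c["cy"])/f,1]);return -R.T@T[:3,3],d
def onz(c,uv,z):
    o,d=ray(c,uv);return o+d*(z-o[2])/d[2]
def proj(c,p):
    f=240/np.tan(np.radians(c["vfov"]/2));q=c["camera_from_world"]@np.r_[p,1];return np.array([c["cx"]+f*q[0]/q[2],c["cy"]+f*q[1]/q[2]])
E
python3 - <<'E'
from h import *
im=cv2.imread("pics/top0.png");c=bot.calibration("top")
cv2.imwrite("pics/crop1.png",cv2.resize(im[170:270,290:450],None,fx=5,fy=5,interpolation=cv2.INTER_CUBIC))
h=cv2.cvtColor(im,cv2.COLOR_BGR2HSV)[200:250,320:400]
m=((h[...,0]>17)&(h[...,0]<32)&(h[...,1]>140)&(h[...,2]>150)).astype(np.uint8)
ys,xs=np.nonzero(m);print(len(xs),xs.min()+320,xs.max()+320,ys.min()+200,ys.max()+200)
for p in((310,195),(414,219),(437,107),(334,87)):print(p,onz(c,p,.145))
E
```

```text
281 333 383 206 231
(310, 195) [0.67548376 0.03839693 0.145     ]
(414, 219) [ 0.63288961 -0.19264941  0.145     ]
(437, 107) [ 0.900058   -0.24058829  0.145     ]
(334, 87) [ 0.93696674 -0.00263353  0.145     ]
```

View pics/crop1.png

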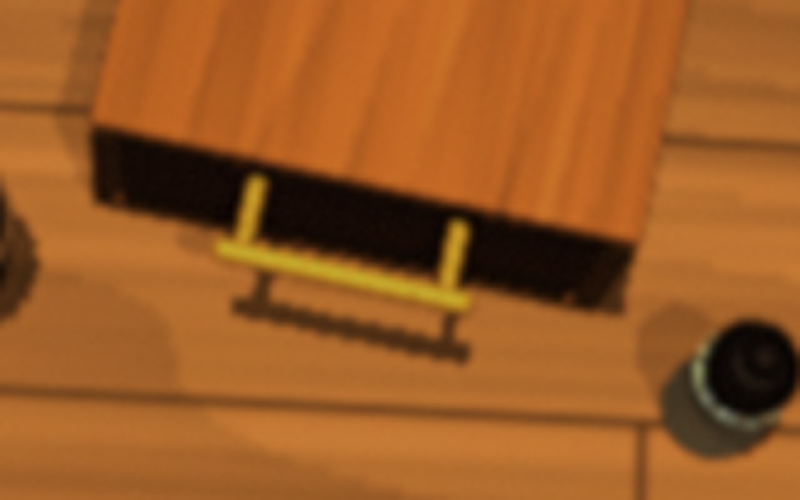

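The zoom shows the bar running from crop (217,247) to (470,301), with posts at about (247,240) and (450,290). The chest's front top edge runs from (95,127) to (632,243).

Run:
```python
from h import *
c=bot.calibration("top")
P=lambda x,y,z:onz(c,(290+x/5-.4,170+y/5-.4),z)
a,b=P(217,247,.11),P(470,301,.11);print(a,b,(a+b)/2,np.linalg.norm(a-b))
e,f=P(95,127,.145),P(632,243,.145);print(e,f,(e+f)/2,np.linalg.norm(e-f))
for l,r in((a,b),(e,f)):
    d=l-r;print("yaw",np.degrees(np.arctan2(-d[0],d[1])))
print("mill",P(750,360,.115))
```

```text
[ 0.63223954 -0.01555848  0.11      ] [ 0.6132695  -0.13030476  0.11      ] [ 0.62275452 -0.07293162  0.11      ] 0.11630378607971172
[0.67531972 0.04149215 0.145     ] [ 0.63493219 -0.19700636  0.145     ] [ 0.65512595 -0.07775711  0.145     ] 0.24189396431981616
yaw -9.387322160795748
yaw -9.611334087153066
mill [ 0.59169083 -0.255304    0.115     ]
```

```bash
python3 -m crank '[{"gripper":60,"travel":[0,0,0],"twist":[0,0,-0.18]},{"gripper":60,"travel":[0,0,0],"twist":[0,0,-0.18]},{"gripper":60,"travel":[0,0,0],"twist":[0,0,-0.18]},{"gripper":60,"travel":[0,0,0],"twist":[0,0,-0.18]},{"gripper":60,"travel":[0,0,0],"twist":[0,0,-0.18]},{"gripper":60,"travel":[0,0,0],"twist":[0,0,-0.18]},{"gripper":40,"travel":[40,29,0],"twist":[0,0,0]},{"gripper":40,"travel":[40,29,0],"twist":[0,0,0]},{"gripper":30,"travel":[40,29,0],"twist":[0,0,0]},{"gripper":30,"travel":[40,29,0],"twist":[0,0,0]},{"gripper":30,"travel":[40,29,0],"twist":[0,0,0]},{"gripper":30,"travel":[40,29,0],"twist":[0,0,0]}]' 30
python3 -m crank '[{"gripper":30,"travel":[40,29,0],"twist":[0,0,0]},{"gripper":30,"travel":[40,29,0],"twist":[0,0,0]},{"gripper":30,"travel":[40,29,0],"twist":[0,0,0]},{"gripper":30,"travel":[40,29,0],"twist":[0,0,0]},{"gripper":30,"travel":[40,29,0],"twist":[0,0,0]},{"gripper":30,"travel":[40,29,0],"twist":[0,0,0]},{"gripper":30,"travel":[0,0,0],"twist":[0,0,0]},{"gripper":30,"travel":[0,0,0],"twist":[0,0,0]},{"gripper":30,"travel":[0,0,0],"twist":[0,0,0]}]'
python3 - <<'E'
from h import *
o=bot.get_obs();print(o["q"],o["ee_pos"],o["tcp_rot"],o["opening"])
c=bot.calibration("wrist");im=bot.camera("wrist")[:,:,::-1]
cv2.imwrite("pics/w1.png",im);print(proj(c,[.623,-.074,.11]),proj(c,o["ee_pos"]))
E
```

```text
time: 1.6
ee_pos: [0.3854, -0.3147, 0.231]
tcp_rot: [-180.0, -0.0, 80.1]
wrist_force: [0.1, -0.7, -0.2]
opening: 0.0302
grasp_force: 0.0
time: 2.72
ee_pos: [0.5967, -0.1103, 0.2315]
tcp_rot: [180.0, 0.0, 80.0]
wrist_force: [-0.3, 0.1, -0.3]
opening: 0.0297
grasp_force: 0.0
[-1.04731822e+01  1.30502241e+01  1.92064017e+01  9.61540548e+01
 -7.05057568e-03  8.95035420e+01] [ 0.59669769 -0.11033819  0.23147726] [1.79997938e+02 7.06870497e-03 8.00232756e+01] 0.02974757767272986
[347.63662525 181.4300925 ] [320.91529435 305.22177211]
```

View pics/w1.png

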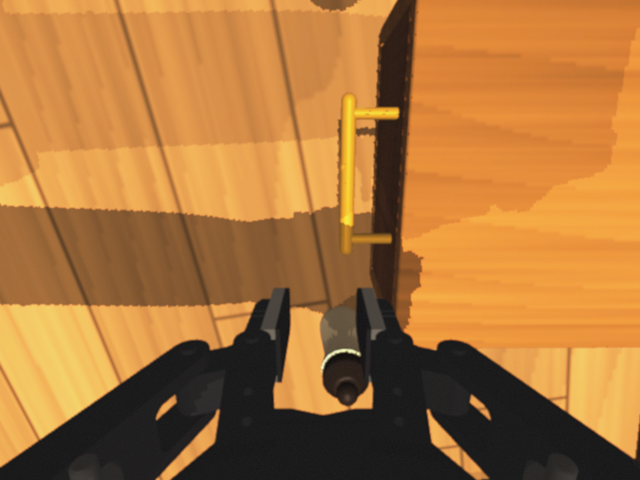

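The wrist view shows the bar from (349,96) at its far end to (347,252) at its near end, with the posts toward the chest. It predicted (348,181) for the bar's middle, so the handle estimate holds.

Run:
```python
from h import *
c=bot.calibration("wrist")
a,b=onz(c,(349,96),.112),onz(c,(346.5,251),.112);m=(a+b)/2;d=a-b
yaw=np.arctan2(-d[0],d[1]);print(a,b,m,np.linalg.norm(d),np.degrees(yaw))
o=bot.get_obs();t=np.radians(o["tcp_rot"][2]);D=m-o["ee_pos"]
print("tx ty",D[0]*np.cos(t)+D[1]*np.sin(t),D[0]*np.sin(t)-D[1]*np.cos(t))
```

```text
[ 0.63306515 -0.01497524  0.112     ] [ 0.61358765 -0.12835869  0.112     ] [ 0.6233264  -0.07166696  0.112     ] 0.11504425105211119 -9.747381385434107
tx ty 0.0427345607129923 0.019463903674879372
```

```bash
python3 -m crank '[{"gripper":24,"travel":[22,10,0],"twist":[0,0,0]},{"gripper":24,"travel":[21,9.5,0],"twist":[0,0,0]},{"gripper":24,"travel":[0,0,25],"twist":[0,0,0]},{"gripper":24,"travel":[0,0,25],"twist":[0,0,0]},{"gripper":24,"travel":[0,0,25],"twist":[0,0,0]},{"gripper":24,"travel":[0,0,25],"twist":[0,0,0]},{"gripper":24,"travel":[0,0,20],"twist":[0,0,0]},{"gripper":24,"travel":[0,0,18],"twist":[0,0,0]},{"gripper":24,"travel":[0,0,0],"twist":[0,0,0]},{"gripper":5,"travel":[0,0,0],"twist":[0,0,0]},{"gripper":5,"travel":[0,0,0],"twist":[0,0,0]},{"gripper":5,"travel":[0,0,0],"twist":[0,0,0]}]' 40
```

```text
time: 4.28
ee_pos: [0.6229, -0.0691, 0.0993]
tcp_rot: [179.9, -0.0, 80.1]
wrist_force: [-26.5, 4.5, 42.2]
opening: 0.0094
grasp_force: 41.2
```

```bash
python3 -m crank '[{"gripper":5,"travel":[0,0,-5],"twist":[0,0,0]},{"gripper":5,"travel":[0,0,0],"twist":[0,0,0]}]' 40
python3 - <<'E'
from h import *
im=bot.camera("wrist")[:,:,::-1];cv2.imwrite("pics/w2.png",im)
E
```

```text
time: 4.53
ee_pos: [0.6228, -0.0691, 0.0996]
tcp_rot: [-179.9, -0.0, 80.1]
wrist_force: [-12.8, 2.7, 13.0]
opening: 0.0091
grasp_force: 41.3
```

View pics/w2.png

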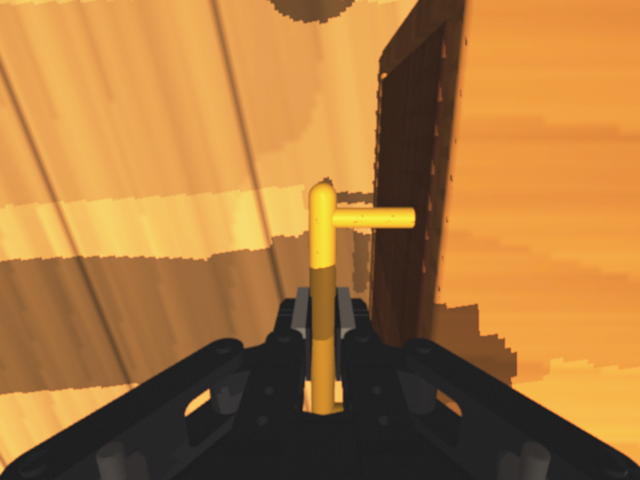

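The bar is gripped squarely between the pads, mid-frame along column 322. Next is the pull.

```bash
python3 -m crank '[{"gripper":5,"travel":[0,-8,-1.5],"twist":[0,0,0]},{"gripper":5,"travel":[0,-18,0],"twist":[0,0,0]},{"gripper":5,"travel":[0,-22,0],"twist":[0,0,0]},{"gripper":5,"travel":[0,-22,0],"twist":[0,0,0]},{"gripper":5,"travel":[0,-22,0],"twist":[0,0,0]},{"gripper":5,"travel":[0,-22,0],"twist":[0,0,0]},{"gripper":5,"travel":[0,-22,0],"twist":[0,0,0]},{"gripper":5,"travel":[0,-18,0],"twist":[0,0,0]},{"gripper":5,"travel":[0,-12,0],"twist":[0,0,0]},{"gripper":5,"travel":[0,-8,0],"twist":[0,0,0]},{"gripper":5,"travel":[0,-4,0],"twist":[0,0,0]},{"gripper":5,"travel":[0,0,0],"twist":[0,0,0]}]' 40
python3 -m crank '[{"gripper":5,"travel":[0,-2,0],"twist":[0,0,0]},{"gripper":5,"travel":[0,-2,0],"twist":[0,0,0]},{"gripper":5,"travel":[0,0,0],"twist":[0,0,0]}]'
```

```text
time: 6.08
ee_pos: [0.4484, -0.0389, 0.0996]
tcp_rot: [-180.0, -0.1, 80.1]
wrist_force: [-0.8, 5.2, -0.7]
opening: 0.0092
grasp_force: 40.0
time: 6.45
ee_pos: [0.4453, -0.0383, 0.0997]
tcp_rot: [179.9, -0.1, 80.1]
wrist_force: [4.7, 4.1, -3.6]
opening: 0.0093
grasp_force: 39.9
```

```bash
python3 -m crank '[{"gripper":5,"travel":[0,-2,0],"twist":[0,0,0]},{"gripper":5,"travel":[0,-2,0],"twist":[0,0,0]},{"gripper":5,"travel":[0,0,0],"twist":[0,0,0]}]'
```

```text
time: 6.82
ee_pos: [0.4451, -0.0383, 0.0998]
tcp_rot: [179.5, -0.1, 80.1]
wrist_force: [26.5, -0.0, -18.2]
opening: 0.0091
grasp_force: 39.1
```

```bash
python3 -m crank '[{"gripper":5,"travel":[0,3,0],"twist":[0,0,0]},{"gripper":24,"travel":[0,0,0],"twist":[0,0,0]},{"gripper":24,"travel":[0,0,0],"twist":[0,0,0]},{"gripper":24,"travel":[0,0,0],"twist":[0,0,0]},{"gripper":24,"travel":[0,0,-20],"twist":[0,0,0]},{"gripper":24,"travel":[0,0,-25],"twist":[0,0,0]},{"gripper":24,"travel":[0,0,-30],"twist":[0,0,0]},{"gripper":50,"travel":[0,0,-30],"twist":[0,0,0]},{"gripper":75,"travel":[-15,40,-10],"twist":[0,0,0]},{"gripper":75,"travel":[-15,40,0],"twist":[0,0,0]},{"gripper":75,"travel":[-10,35,0],"twist":[0,0,0]},{"gripper":75,"travel":[0,0,0],"twist":[0,0,0]}]'
python3 -m crank '[{"gripper":75,"travel":[0,0,0],"twist":[0,0,0]},{"gripper":75,"travel":[0,0,0],"twist":[0,0,0]}]'
python3 - <<'E'
from h import *
o=bot.get_obs();c=bot.calibration("wrist");im=bot.camera("wrist")[:,:,::-1]
cv2.imwrite("pics/w3.png",im)
h=cv2.cvtColor(np.ascontiguousarray(im),cv2.COLOR_BGR2HSV)
m=(((h[...,0]<6)|(h[...,0]>172))&(h[...,1]>150)&(h[...,2]>60)).astype(np.uint8)
n,l,s,ct=cv2.connectedComponentsWithStats(m)
for i in range(1,n):
    if s[i,4]>100:print(s[i],ct[i])
print(o["ee_pos"],o["tcp_rot"])
a=np.radians(-9.8);p=np.array([.4451+.119*np.cos(a),-.0383+.119*np.sin(a),.1205]);print(p,proj(c,p))
E
```

```text
time: 8.32
ee_pos: [0.5512, -0.0992, 0.2134]
tcp_rot: [-179.9, 0.0, 80.0]
wrist_force: [-0.4, -0.1, 0.1]
opening: 0.0749
grasp_force: 0.0
time: 8.57
ee_pos: [0.5495, -0.0979, 0.2153]
tcp_rot: [180.0, 0.0, 80.1]
wrist_force: [-0.1, -0.2, 0.2]
opening: 0.0749
grasp_force: 0.0
[ 294  149   75   77 4171] [332.33373292 186.99400623]
[ 0.54947057 -0.09788577  0.21527588] [1.79973471e+02 6.26494935e-04 8.01046586e+01]
[ 0.56236354 -0.05855493  0.1205    ] [330.26234691 185.72257835]
```

View pics/w3.png

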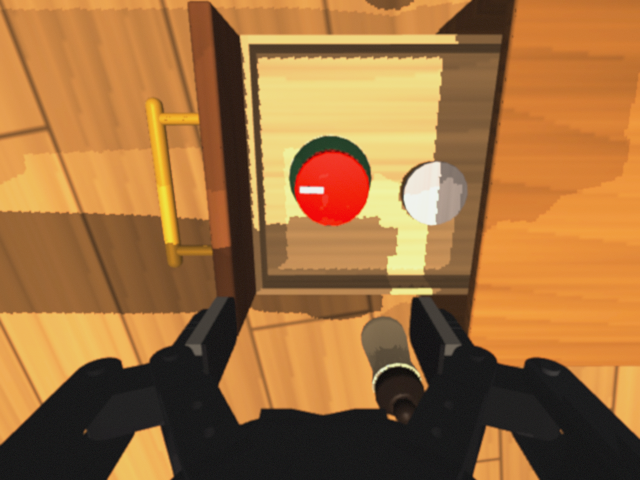

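The drawer is open. The red cap's top is centred near (331,187), with its white stroke toward the handle. A white-topped object stands at (435,193) toward the chest. I'll grip the cap with the fingers across the drawer so they keep clear of it.

Run:
```python
from h import *
c=bot.calibration("wrist");o=bot.get_obs();p=onz(c,(331.3,187),.1205);w=onz(c,(435,193),.10);print(p,w,np.linalg.norm((w-p)[:2]))
t=np.radians(o["tcp_rot"][2]);D=p-o["ee_pos"]
print("tx ty",D[0]*np.cos(t)+D[1]*np.sin(t),D[0]*np.sin(t)-D[1]*np.cos(t))
```

```text
[ 0.56299301 -0.05954717  0.1205    ] [ 0.63864339 -0.08040869  0.1       ] 0.07847408804616259
tx ty 0.040055843341090844 0.006683365819733562
```

```bash
python3 -m crank '[{"gripper":75,"travel":[20,3.3,0],"twist":[0,0,0]},{"gripper":75,"travel":[20,3.4,0],"twist":[0,0,0]},{"gripper":75,"travel":[0,0,0],"twist":[0,0,-0.1745]},{"gripper":75,"travel":[0,0,0],"twist":[0,0,-0.1745]},{"gripper":75,"travel":[0,0,0],"twist":[0,0,-0.1745]},{"gripper":75,"travel":[0,0,0],"twist":[0,0,-0.1745]},{"gripper":75,"travel":[0,0,0],"twist":[0,0,-0.1745]},{"gripper":75,"travel":[0,0,0],"twist":[0,0,-0.1745]},{"gripper":75,"travel":[0,0,25],"twist":[0,0,0]},{"gripper":75,"travel":[0,0,25],"twist":[0,0,0]},{"gripper":75,"travel":[0,0,0],"twist":[0,0,0]},{"gripper":75,"travel":[0,0,0],"twist":[0,0,0]}]'
python3 - <<'E'
from h import *
o=bot.get_obs();c=bot.calibration("wrist");im=np.ascontiguousarray(bot.camera("wrist")[:,:,::-1])
cv2.imwrite("pics/w4.png",im);print(o["ee_pos"],o["tcp_rot"],proj(c,[.563,-.0595,.1205]))
h=cv2.cvtColor(im,cv2.COLOR_BGR2HSV)
m=(((h[...,0]<6)|(h[...,0]>172))&(h[...,1]>150)&(h[...,2]>60)).astype(np.uint8)
n,l,s,ct=cv2.connectedComponentsWithStats(m)
for i in range(1,n):
    if s[i,4]>100:print(s[i],ct[i])
E
```

```text
time: 10.12
ee_pos: [0.5639, -0.0593, 0.1658]
tcp_rot: [180.0, 0.0, 140.1]
wrist_force: [-0.3, -0.1, 0.3]
opening: 0.0751
grasp_force: 0.0
[ 0.56391539 -0.05929812  0.16583982] [1.79969112e+02 4.33836654e-02 1.40118041e+02] [320.79768116 266.26496948]
[ 275  213   86   93 6056] [318.47159841 260.20046235]
```

View pics/w4.png

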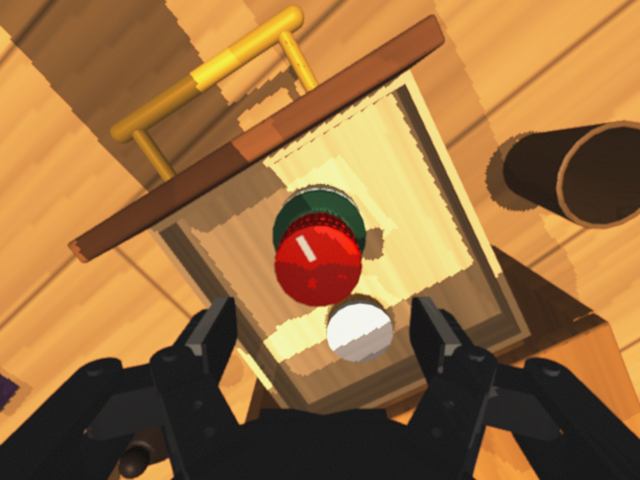

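The cap's top is centred near (318,265), about 1.5 mm from where I predicted. I'll make a small correction, descend and grip.

```bash
python3 -m crank '[{"gripper":75,"travel":[1,-2,10],"twist":[0,0,0]},{"gripper":75,"travel":[0,0,20],"twist":[0,0,0]},{"gripper":75,"travel":[0,0,20],"twist":[0,0,0]},{"gripper":75,"travel":[0,0,18],"twist":[0,0,0]},{"gripper":75,"travel":[0,0,12],"twist":[0,0,0]},{"gripper":75,"travel":[0,0,0],"twist":[0,0,0]},{"gripper":75,"travel":[0,0,0],"twist":[0,0,0]}]' 30
python3 -m crank '[{"gripper":40,"travel":[0,0,0],"twist":[0,0,0]},{"gripper":40,"travel":[0,0,0],"twist":[0,0,0]},{"gripper":40,"travel":[0,0,0],"twist":[0,0,0]},{"gripper":40,"travel":[0,0,0],"twist":[0,0,0]},{"gripper":40,"travel":[0,0,0],"twist":[0,0,0]}]' 60
```

```text
time: 11.05
ee_pos: [0.5618, -0.0609, 0.0855]
tcp_rot: [180.0, 0.0, 140.1]
wrist_force: [0.3, -0.1, -0.0]
opening: 0.075
grasp_force: 0.0
time: 11.68
ee_pos: [0.5618, -0.061, 0.0858]
tcp_rot: [180.0, 0.1, 140.1]
wrist_force: [-0.7, 0.1, 6.1]
opening: 0.0509
grasp_force: 61.2
```

```bash
python3 -m crank '[{"gripper":40,"travel":[0,0,2],"twist":[0,0,0]},{"gripper":40,"travel":[0,0,2],"twist":[0,0,0]},{"gripper":40,"travel":[0,0,2],"twist":[0,0,0]},{"gripper":40,"travel":[0,0,0],"twist":[0,0,0]},{"gripper":40,"travel":[0,0,0],"twist":[0,0,0]}]' 70
```

```text
time: 12.3
ee_pos: [0.5621, -0.061, 0.0806]
tcp_rot: [179.9, 0.1, 140.1]
wrist_force: [-2.8, -0.5, 9.7]
opening: 0.0505
grasp_force: 72.3
```

```bash
python3 -m crank '[{"gripper":40,"travel":[0,0,0],"twist":[0,0,-0.1]},{"gripper":40,"travel":[0,0,0],"twist":[0,0,-0.1]},{"gripper":40,"travel":[0,0,0],"twist":[0,0,-0.1]},{"gripper":40,"travel":[0,0,0],"twist":[0,0,0]}]'
```

```text
time: 12.8
ee_pos: [0.5625, -0.061, 0.0807]
tcp_rot: [179.9, 0.2, 157.4]
wrist_force: [-0.6, -0.2, 9.2]
opening: 0.0506
grasp_force: 72.1
```

```bash
python3 -m crank '[{"gripper":40,"travel":[0,0,0],"twist":[0,0,-0.1]},{"gripper":40,"travel":[0,0,0],"twist":[0,0,-0.1]},{"gripper":40,"travel":[0,0,0],"twist":[0,0,-0.1]},{"gripper":40,"travel":[0,0,0],"twist":[0,0,-0.1]},{"gripper":40,"travel":[0,0,0],"twist":[0,0,-0.1]},{"gripper":40,"travel":[0,0,0],"twist":[0,0,-0.1]},{"gripper":40,"travel":[0,0,0],"twist":[0,0,-0.1]},{"gripper":40,"travel":[0,0,0],"twist":[0,0,-0.07]},{"gripper":40,"travel":[0,0,0],"twist":[0,0,0]}]'; python3 -c "
from workcell import bot;o=bot.get_obs();print(o['torque'],o['q'])"
```

```text
time: 13.92
ee_pos: [0.5624, -0.061, 0.0807]
tcp_rot: [-179.9, 0.2, -158.6]
wrist_force: [-1.1, -1.1, 10.1]
opening: 0.0506
grasp_force: 72.1
[-0.10409627  0.20699817  0.0268363 ] [-6.18975011e+00  6.65654528e+00 -4.75682232e+00  7.84057595e+01
 -7.13220093e-03 -2.76313671e+01]
```

```bash
python3 -m crank '[{"gripper":40,"travel":[0,0,-3],"twist":[0,0,0]},{"gripper":40,"travel":[0,0,-3],"twist":[0,0,0]},{"gripper":40,"travel":[0,0,-3],"twist":[0,0,0]},{"gripper":40,"travel":[0,0,-3],"twist":[0,0,0]},{"gripper":40,"travel":[0,0,0],"twist":[0,0,0]}]'
```

```text
time: 14.55
ee_pos: [0.5613, -0.0608, 0.0907]
tcp_rot: [180.0, -0.0, -158.6]
wrist_force: [-0.2, -0.0, -0.5]
opening: 0.0507
grasp_force: 72.5
```

It comes up freely, so I'll lift to the final height.

```bash
python3 -m crank '[{"gripper":40,"travel":[0,0,-8],"twist":[0,0,0]},{"gripper":40,"travel":[0,0,-14],"twist":[0,0,0]},{"gripper":40,"travel":[0,0,-15],"twist":[0,0,0]},{"gripper":40,"travel":[0,0,-15],"twist":[0,0,0]},{"gripper":40,"travel":[0,0,-13],"twist":[0,0,0]},{"gripper":40,"travel":[0,0,-8],"twist":[0,0,0]},{"gripper":40,"travel":[0,0,-4],"twist":[0,0,0]},{"gripper":40,"travel":[0,0,0],"twist":[0,0,0]},{"gripper":40,"travel":[0,0,0],"twist":[0,0,0]},{"gripper":40,"travel":[0,0,0],"twist":[0,0,0]},{"gripper":40,"travel":[0,0,0],"twist":[0,0,0]}]'
python3 - <<'E'
from h import *
a=bot.camera("wrist")[:,:,::-1];b=bot.camera("top")[170:270,290:450,::-1]
cv2.imwrite("pics/w5.png",np.vstack([cv2.resize(a,(480,360)),cv2.resize(b,(480,240))[:240]]))
E
```

```text
time: 15.92
ee_pos: [0.5614, -0.0609, 0.1676]
tcp_rot: [180.0, -0.0, -158.6]
wrist_force: [0.4, 0.0, -0.3]
opening: 0.0503
grasp_force: 72.7
```

View pics/w5.png

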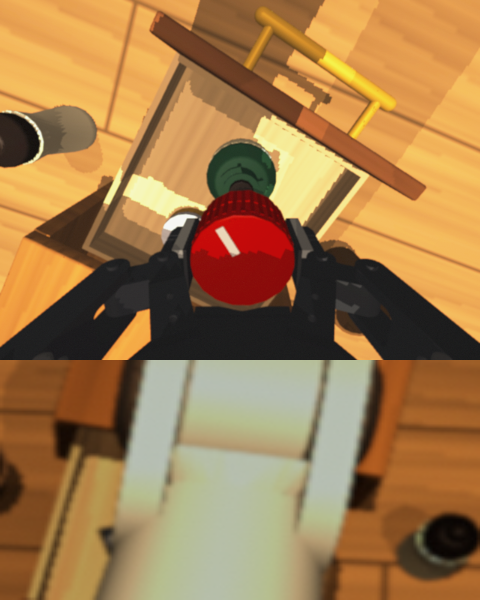

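The cap is held upright, centred at (243,258), with the open bottle below it. I'll check that the handle, ends near (262,14) and (390,104), still sits at the stop.

Run:
```python
from h import *
c=bot.calibration("wrist");k=4/3
a,b=onz(c,(262*k,14*k),.112),onz(c,(391*k,104*k),.112);print(a,b,(a+b)/2)
u=np.array([np.cos(np.radians(-9.8)),np.sin(np.radians(-9.8))]);print("handle along x: now",u@((a+b)/2)[:2],"at stop",u@[.4451,-.0383],bot.get_obs()["qd"].round(2))
```

```text
[ 0.43627361 -0.09599038  0.112     ] [0.45508083 0.01437546 0.112     ] [ 0.44567722 -0.04080746  0.112     ]
handle along x: now 0.446119673326687 at stop 0.4451240794330605 [-0.02 -0.09  0.12  0.1   0.01 -0.08]
```

```bash
python3 -c "
from workcell import bot;print(bot.job_done())"
```

```text
the job is handed in; nothing more can be done
None
```

I pulled the drawer out to its stop, took the cap off and handed the job in after about 16 s, with the cap held upright about 7 cm above the open bottle; a last camera check put the handle within about 1 mm of the stop.

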